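# Latch the cartridge in the dispenser gun and take up the plunger

### The arm

A 7-joint arm with a two-finger parallel gripper is mounted at the origin on the work surface. World frame = base frame: x ahead of the robot, y to its left, z up, the work surface at z = 0. Lengths are in m, angles in rad, forces in N, time in s.
With the tool pointing down it reaches from about 0.4 to 0.875 m from the base axis. Payload 19.3 kg.
Tool frame: the origin (TCP) lies at the very end of the fingers, on their centre line; the grasp point (between the pads) lies 19 mm behind it; z points along the fingers, y is the direction in which the jaws open and shut (so a half turn about z gives the same grasp; the last joint's range is limited). The gripper opens to 85 mm and grips with 20 to 120 N. Pads are 22 mm wide; open, the fingers measure 114 mm over their backs; the gripper's body (76 mm by 85 mm) begins 54 mm behind the grasp point. The pads swing forward as they close: fully open they stand 13 mm farther back than shut.
Start: joints at [1.057, 0.521, -0.036, 1.599, 0.021, 1.021, -0.113], TCP at [0.268, -0.564, 0.231] pointing down, gripper open.
Joint ranges: [-2.91, 2.91], [-0.3, 2.13], [-1.5, 1.42], [0.17, 2.43], [-1.26, 4.41], [0.16, 1.93], [-2.52, 2.52]. Speed limits (rad/s): [1.89, 1.89, 2.39, 2.39, 3.01, 3.01, 3.01].

### API

Orientations are given as a unit quaternion [x, y, z, w].
In Python, from station import sensors, camera, calibration, job gives the robot as it stands.
- The arm moves only by the tool servo_tool, never from a script. Its argument "series" is a list of rows, each a list of 7 numbers: the closure in counts, from 0 (fully open) to 255 (shut), then the shift along the tool's x, y, z in units of 25 mm (1.0 is 25 mm), then the turn, a rotation vector about the tool's x, y, z in rad. A call has 1 to 10 rows; each row is the pose to reach, as a shift and turn from the pose commanded when the call began, along the tool's axes at that moment; what a row does not reach only later rows make up. A row lasts 1/12 s, in which the tool goes at most 41.7 mm and 7.16 degrees, less where a joint would pass 70% of its speed; a pose out of reach is approached as far as the arm can. A call with a gripper value outside its range is refused whole. The fingers move at their own pace and stop on an object; "squeeze" is the grip in N (left out, the last holds). Time passes only in rows, so rows that repeat a pose let the fingers close. It gives the time, the measured TCP pose, the force and the opening at its end, in the units of the state.
- sensors.read_state(): the state, without advancing time (a new reading comes with each control period).
- camera(name): name is "scene" or "side" or "wrist"; returns the picture (384x512x3 uint8, red, green, blue); there is no depth.
- calibration(name): a dict with "camera_matrix" (3x3 intrinsics, pixels), "distortion" ([k1, k2, p1, p2, k3] as OpenCV has them; the pictures are not rectified), "extrinsics" (4x4, takes a point from world to camera coordinates). Camera axes: x right, y down, z forward; pixel columns grow to the right and rows downward; lengths in m; the calibration is good to about 2 mm. A picture is of the moment at which its call begins: read the wrist's pose just before it. calibration takes no time and is no camera call; for the wrist camera it gives the pose at the moment of the call.
- job.hand_in(): hands the job in, once; it reports no verdict.
The state is a dict: "clock": time; "q": joint angles; "joint_vel": joint speeds; "joint_efforts": joint torques, N m; "eef_pos": TCP position; "ee_rot": TCP orientation; "ft_force": force on the tool from outside, world axes, zero at the start; "wrist_torque": the same for the moment, N m; "grip_width": finger opening in m.
Only numpy, scipy, OpenCV 4.12 (cv2) and the standard library are available. Lean on these libraries where they do the work, as an engineer would, in place of code of your own. Each camera call takes 0.05 s, during which the arm holds its last target. There are 200 camera calls.

### The job

The paste-dispenser gun lies on its side in the steel tray with a capped cartridge in its cradle: swing the yellow keeper bar over the cartridge and press it down until it clicks fully shut. Then, working by the red trigger alone (don't push the rod or its hook), pump the gun until the plunger bears lightly but firmly on the cartridge's red piston, without driving the piston in, and finish while still squeezing the trigger so that this light pressure stays on (about 8 newtons), the gun still lying in the tray. Don't disturb the other things on the trolley.

Things in the scene. Friction and masses are not known exactly. Their poses are not given: they have to be found in the camera images.
- gun: dispenser gun (caulking-gun type), blue metal, black handle, 0.8 kg, lying loose on its side on the tray. Origin: on its underside, straight below the rod's axis (x = 0, z = 22 mm). +y runs along the barrel to the nozzle, -x along the handle, z up; head 44 mm high. Cradle, open on top: x = +-23, y = 34 to 175 mm, walls 24 mm high; slotted front plate 40 mm high. Rod and hook reach back to y = -211 mm.
- trigger: red trigger, a 10 mm thick blade in front of the handle, gun z = 7 to 37 mm. Origin: its vertical pin at gun x = -38, y = 10 mm; it reaches 92 mm from the pin. At rest it leans 0.21 rad away from the handle; a full squeeze turns it 0.39 rad to its stop. A spring opens it again (0 N at the pad at rest, 8 N fully squeezed).
- trigger_pad (a point): point on the trigger's front face (the face away from the handle), 54 mm from the pin, at mid-height: the place to squeeze. At rest it is at gun x = -90, y = 26, z = 22 mm; fully squeezed it has moved about 21 mm towards the handle.
- gun_handle (a point): on the black handle's rear face opposite the trigger pad, gun x = -92, y = -42, z = 20 mm. Handle: gun x = -135 to -44, y = -42 to -18, z = 0 to 40 mm. From the rear face to the trigger's front face: 68 mm at rest, 47 mm fully squeezed.
- rod (a joint): advance of rod and plunger, m, 0 to 0.10, growing towards the nozzle; starts at 0 to 0.018. Squeezing the trigger carries the rod forward (1 mm for each 2.4 mm at the trigger pad, about 8 mm a full squeeze); let out, the trigger comes back and the rod stays (2.5 N drag): a squeeze let go leaves under 3 N on the piston.
- plunger: the aluminium disc, 26 mm across and 6 mm thick, on the front end of the rod, on the rod's axis (its origin is the rod's, 42 mm behind the disc's front face).
- plunger_face (a point): centre of the plunger's front face; at gun y = 42 mm + rod value, z = 22 mm.
- rod_hook: bent steel hook at the rod's rear end, 206 mm behind its origin; not to be pushed. Its origin lies on the rod's axis at gun y = rod value.
- keeper (a joint): angle of the yellow keeper bar, rad: 0 = shut, across the cartridge, snapped under the detent ball; grows as it swings up and over to the gun's +x side (1.57 = upright). Starts at 1.6 to 1.95, stays where it is left. Coming down it meets the ball at about 0.2 rad; about 4 N down on the tab snaps it past, to its stop at 0.
- keeper_hinge (a point): the keeper's hinge axis (parallel to gun y), at gun x = 27, y = 125, z = 45 mm.
- keeper_tab (a point): centre of the keeper's square thumb tab (20 x 20 x 5 mm), on the face that is uppermost when shut, 77 mm from the hinge. The bar is 12 mm wide, 5 mm thick, 87 mm long from the hinge. Shut, the tab is at gun x = -50, y = 125, z = 47 mm, outside two latch posts (gun x = -31 to -23, 56 mm high).
- cartridge: the capped paste cartridge in the cradle: white barrel with a green band, 36 mm across, 100 mm long, orange capped nozzle stub forward, 0.15 kg, lying along gun +y. Origin on its underside below the middle of the barrel (it turns with it if it rolls).
- cartridge_center (a point): middle of the cartridge's barrel, on its axis; seated it is at gun x = 0 (+-2), y = 124 to 125, z = 22 mm. Pushed forward it meets the front plate after 1 mm.
- cartridge_piston_face (a point): centre of the rear face of the red piston, 13 mm radius, 2 mm inside the barrel's open rear rim; here the plunger bears.
- cartridge_piston (a joint): how far the piston is pressed into the barrel, m, 0 at rest. It sits on trapped air and gives 1 mm for each 3 N (8 N = 2.7 mm); beyond about 4.3 mm (13 N) paste would be pressed out, which a further full squeeze after touching can do.
- tray: the shallow fixed steel tray, 430 x 690 mm, floor 2 mm above the trolley top, rim 12 mm high; origin at the trolley top.
- tube_rack: green rack with yellow-capped blood tubes, 60 x 130 x 90 mm, fixed; origin under its centre
- spare_cartridge: bystander: a spare cartridge standing upright, 36 mm across, 118 mm high; origin under its centre
- dropper_bottle: bystander: dropper bottle, 28 mm across, 72 mm high; origin under its centre
- jar: bystander: ointment jar, 48 mm across, 50 mm high; origin under its centre
- nozzle_cap: bystander: a loose orange nozzle cap, 24 mm across, 20 mm high, on the tray between handle and cradle; origin under its centre
- steel_bowl: bystander: steel bowl with swab rolls, 128 mm across, 40 mm high; origin under its centre
- stopwatch: bystander: black stopwatch lying flat, 56 mm across, 14 mm high; origin under its centre
- sharps_bin: bystander: yellow sharps bin, 172 mm across, 170 mm high; origin under its centre

How it is judged:
By the outcome, as a careful person would: the job done as asked, in the order asked, and still so for the second after the job is handed in, while the arm keeps its last pose, push and grip.
It also fails if it takes over 51 s, if anything falls off the work surface, if the arm or the gripper's body presses on something with over 40 N, if the wrist force passes 120 N, or if a joint passes its speed limit or range.

## Working session

There is one attempt and no reset: what is moved stays moved. The work goes in short steps, Python scripts to look and compute and a tool call to move; the robot and the scene stay as the last step left them, time stands still between calls to the robot, and variables do not carry over. Pictures are saved under pics/ and viewed, about 8 in all and at most 12, crops included, and the job is handed in when it is done.

Besides the shell and the picture viewer there is one more tool, called after "Emit:" as name(argument=value, ...), one argument or row to a line, values as JSON. servo_tool: Moves the arm, as the interface text tells. Its arguments: {"type":"object","properties":{"series":{"type":"array"},"squeeze":{"type":"number"}},"required":["series"]}

```bash
ls; mkdir -p pics; python3 - <<'E'
from station import sensors, camera, calibration
import cv2, numpy as np
s=sensors.read_state(); print({k:np.round(v,3).tolist() for k,v in s.items()})
a=camera("scene"); b=camera("side"); w=camera("wrist")
for n,i in (("scene",a),("side",b),("wrist",w)):
    cv2.imwrite(f"pics/{n}0.png",i[:,:,::-1])
    c=calibration(n); print(n,np.round(c["camera_matrix"],1).tolist(),np.round(c["distortion"],3).tolist(),np.round(c["extrinsics"],3).tolist())
cv2.imwrite("pics/scene0x.png",cv2.resize(a[:,:,::-1],(800,600),interpolation=cv2.INTER_CUBIC))
cv2.imwrite("pics/side0x.png",cv2.resize(b[:,:,::-1],(800,600),interpolation=cv2.INTER_CUBIC))
E
```

```text
pics
{'clock': 0.0, 'q': [1.057, 0.522, -0.036, 1.6, 0.021, 1.021, -0.113], 'joint_vel': [0.001, -0.0, -0.0, -0.0, -0.001, -0.0, -0.0], 'joint_efforts': [-0.002, -92.709, 1.979, -36.993, 0.018, 0.008, 0.0], 'eef_pos': [0.268, -0.564, 0.231], 'ee_rot': [0.975, 0.22, -0.0, -0.001], 'ft_force': [0.514, 0.113, 0.203], 'wrist_torque': [0.027, 0.021, 0.044], 'grip_width': 0.085}
scene [[484.5, 0.0, 253.2], [0.0, 484.5, 185.9], [0.0, 0.0, 1.0]] [-0.184, 0.0, 0.0, 0.0, 0.0] [[0.78, 0.625, -0.016, -0.465], [0.522, -0.666, -0.533, -0.258], [-0.343, 0.408, -0.846, 1.922], [0.0, 0.0, 0.0, 1.0]]
side [[440.2, 0.0, 250.7], [0.0, 440.2, 194.0], [0.0, 0.0, 1.0]] [0.041, 0.0, 0.0, 0.0, 0.0] [[0.975, -0.222, 0.007, -0.594], [-0.151, -0.683, -0.715, 0.127], [0.163, 0.696, -0.699, 1.254], [0.0, 0.0, 0.0, 1.0]]
wrist [[273.9, 0.0, 253.0], [0.0, 273.9, 195.5], [0.0, 0.0, 1.0]] [-0.062, 0.0, 0.0, 0.0, 0.0] [[0.43, -0.903, -0.0, -0.625], [-0.858, -0.408, 0.312, -0.041], [-0.282, -0.134, -0.95, 0.38], [0.0, 0.0, 0.0, 1.0]]
```

View pics/scene0x.png

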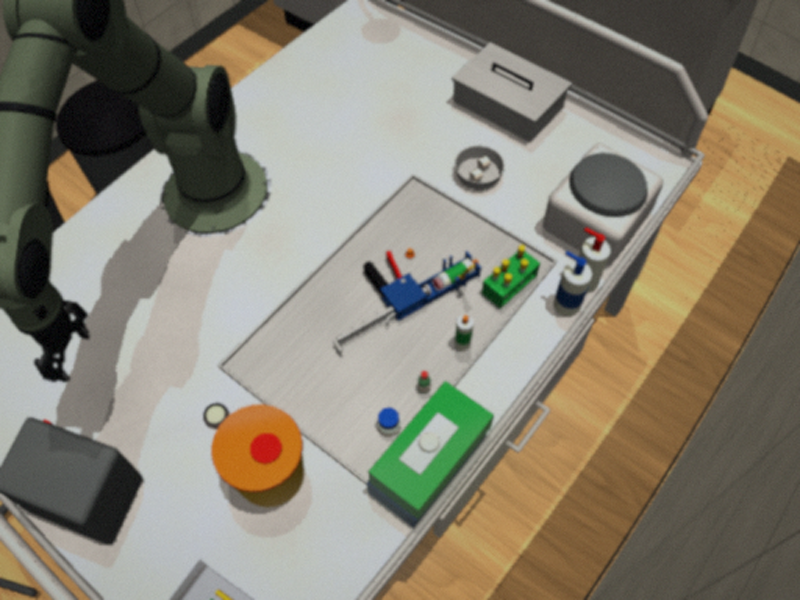

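View pics/side0x.png

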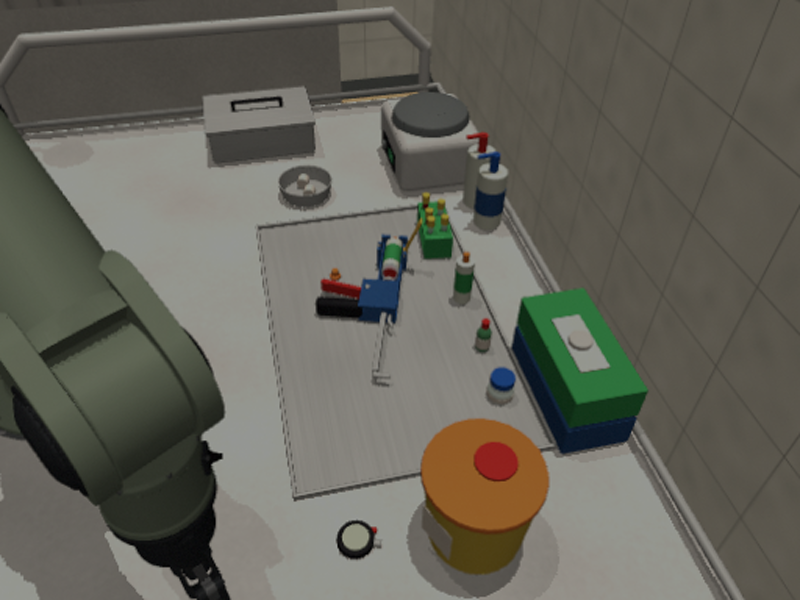

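The scene view shows the gun with its hook at (338,345), head at (403,295), handle at (375,278) and cartridge at (455,273). In the side view the keeper stands up at about (412,240), next to the rack. I'll enlarge both.

```bash
cat > h.py <<'E'
import numpy as np, cv2
from station import sensors, camera, calibration
from scipy.spatial.transform import Rotation as R
def ray(c,uv):
    K=np.array(c["camera_matrix"]);D=np.array(c["distortion"]);E=np.array(c["extrinsics"])
    p=cv2.undistortPoints(np.array([[uv]],float),K,D)[0,0]
    d=E[:3,:3].T@np.array([p[0],p[1],1]);o=-E[:3,:3].T@E[:3,3]
    return o,d
def plane(c,uv,z):
    o,d=ray(c,uv);return o+d*(z-o[2])/d[2]
def proj(c,P):
    K=np.array(c["camera_matrix"]);D=np.array(c["distortion"]);E=np.array(c["extrinsics"])
    return cv2.projectPoints(np.array(P,float).reshape(-1,3),cv2.Rodrigues(E[:3,:3])[0],E[:3,3],K,D)[0][:,0]
def tri(obs):
    A=np.zeros((3,3));b=np.zeros(3)
    for c,uv in obs:
        o,d=ray(c,uv);d/=np.linalg.norm(d);M=np.eye(3)-np.outer(d,d);A+=M;b+=M@o
    return np.linalg.solve(A,b)
E
python3 - <<'E'
import cv2
a=cv2.imread("pics/scene0.png")[150:230,205:350]; b=cv2.imread("pics/side0.png")[120:250,195:300]
cv2.imwrite("pics/c1.png",cv2.resize(a,None,fx=5.5,fy=5.5,interpolation=cv2.INTER_CUBIC))
cv2.imwrite("pics/c2.png",cv2.resize(b,None,fx=4.6,fy=4.6,interpolation=cv2.INTER_CUBIC))
E
python3 - <<'E'
from h import *
s=calibration("scene");d=calibration("side")
k=1.5625
for n,uv in dict(hook=(338,345),head=(403,295),nozzle=(475,262)).items(): print(n,plane(s,np.array(uv)/k,.03).round(3))
for n,uv in dict(hook=(380,378),head=(378,300),handle=(320,307),nozzle=(392,238)).items(): print(n,plane(d,np.array(uv)/k,.03).round(3))
E
```

```text
hook [ 0.557 -0.152  0.03 ]
head [0.589 0.035 0.03 ]
nozzle [0.664 0.209 0.03 ]
hook [ 0.551 -0.16   0.03 ]
head [0.589 0.034 0.03 ]
handle [0.475 0.039 0.03 ]
nozzle [0.659 0.217 0.03 ]
```

View pics/c1.png

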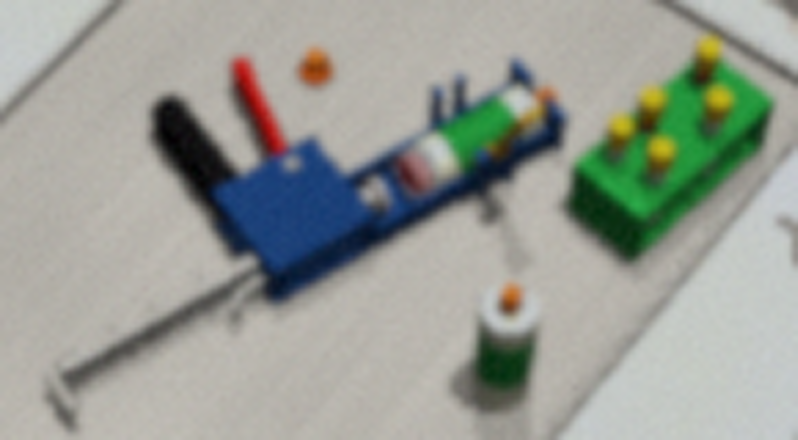

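View pics/c2.png

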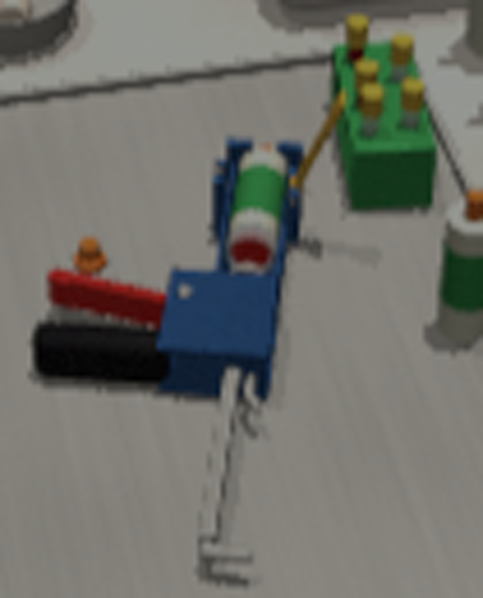

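Enlarged crops: in the scene crop the trigger pin is at (292,162), the rod rear at (70,382), the piston at (412,172), the post tops at (437,92) and (460,82), and the keeper runs from (490,155) to (545,105). In the side crop the pin is at (186,290), the rod rear at (208,540), the piston at (250,250), and the keeper runs from (295,185) to (345,95). Next I'll fit the gun pose to these.

```bash
cat > fit.py <<'E'
from h import *
from scipy.optimize import least_squares
s=calibration("scene");d=calibration("side")
c1=lambda u,v:np.array([205+u/5.5,150+v/5.5]); c2=lambda u,v:np.array([195+u/4.6,120+v/4.6])
print("pin",tri([(s,c1(292,162)),(d,c2(186,290))]).round(3),"rodrear",tri([(s,c1(70,382)),(d,c2(208,540))]).round(3))
print("piston",tri([(s,c1(412,172)),(d,c2(250,250))]).round(3))
print("kbase",tri([(s,c1(487,157)),(d,c2(296,185))]).round(3),"ktip",tri([(s,c1(545,105)),(d,c2(345,95))]).round(3))
# gun-frame points (mm), cam, pixel ; rod rear has free y
obs=[((-38,10,44),s,c1(292,162)),((-38,10,44),d,c2(186,290)),((-135,-30,40),d,c2(42,330)),((-135,-30,40),s,c1(170,98)),
 ((0,76,22),s,c1(412,172)),((0,76,22),d,c2(250,250)),((-23,175,40),s,c1(518,66)),((-23,175,40),d,c2(230,142)),((23,175,40),d,c2(300,147)),
 ((27,125,45),d,c2(296,185))]
rod=[(s,c1(70,382)),(d,c2(208,540))]
def G(p,P):
    P=np.atleast_2d(P)/1000.; c,q=np.cos(p[2]),np.sin(p[2])
    return np.c_[p[0]+c*P[:,0]-q*P[:,1],p[1]+q*P[:,0]+c*P[:,1],.002+P[:,2]]
def res(p):
    r=[proj(c,G(p,P))[0]-uv for P,c,uv in obs]+[proj(c,G(p,(0,p[3],22)))[0]-uv for c,uv in rod]
    return np.concatenate(r)
f=least_squares(res,[.6,.03,-.27,-205],loss="soft_l1",x_scale=[.01,.01,.1,10])
print(f.x.round(4),res(f.x).reshape(-1,2).round(1).tolist())
p=f.x
for n,P in dict(pad=(-90,26,22),handle=(-92,-42,20),hinge=(27,125,45),tabshut=(-50,125,47),post=(-27,125,56)).items(): print(n,G(p,P)[0].round(3))
for n,P in dict(hinge=(27,125,45)).items(): print(n,(proj(s,G(p,P))[0]-[205,150])*5.5,(proj(d,G(p,P))[0]-[195,120])*4.6)
for t in (1.5,1.6,1.7,1.8,1.9,2.0):
    T=G(p,(27-87*np.cos(t),125,45+87*np.sin(t)));print(t,T.round(3),((proj(s,T)[0]-[205,150])*5.5).round(),((proj(d,T)[0]-[195,120])*4.6).round())
E
python3 fit.py
```

```text
pin [0.573 0.056 0.051] rodrear [ 0.55  -0.138  0.019]
piston [0.63  0.11  0.028]
kbase [0.67  0.135 0.058] ktip [0.702 0.145 0.127]
[ 6.081000e-01  3.870000e-02 -3.084000e-01 -1.872202e+02] [[1.0, 0.2], [0.3, 0.2], [-1.6, -0.5], [-1.1, -1.0], [0.5, 0.4], [0.5, 0.8], [-0.1, -0.3], [0.5, 0.2], [-1.0, -0.1], [0.0, 0.1], [-0.2, -1.4], [1.5, 0.4]]
pad [0.53  0.091 0.024]
handle [0.508 0.027 0.022]
hinge [0.672 0.15  0.047]
tabshut [0.598 0.173 0.049]
post [0.62  0.166 0.058]
hinge [502.10351031 148.02498041] [296.22327823 185.67805448]
1.5 [[0.666 0.152 0.134]] [504.  64.] [290.  87.]
1.6 [[0.674 0.149 0.134]] [513.  73.] [303.  87.]
1.7 [[0.682 0.146 0.133]] [521.  84.] [315.  89.]
1.8 [[0.691 0.144 0.132]] [529.  95.] [328.  91.]
1.9 [[0.699 0.141 0.129]] [537. 106.] [340.  95.]
2.0 [[0.706 0.139 0.126]] [545. 118.] [352.  99.]
```

```bash
cat >> h.py <<'E'
GP=[.6081,.0387,-.3084]
def g2w(P,p=None):
    p=p or GP;c,q=np.cos(p[2]),np.sin(p[2]);x,y,z=np.array(P)/1000.
    return np.array([p[0]+c*x-q*y,p[1]+q*x+c*y,.002+z])
def w2g(W,p=None):
    p=p or GP;c,q=np.cos(p[2]),np.sin(p[2]);x,y,z=np.array(W)-[p[0],p[1],.002]
    return np.array([c*x+q*y,-q*x+c*y,z])*1000
def Rt(p=None):  # tool x=gun x, y=-gun y, z down
    p=p or GP;return R.from_euler('z',p[2])*R.from_euler('x',np.pi)
def go(W,rot=None,name=""):
    st=sensors.read_state();r=R.from_quat(st["ee_rot"]);rot=rot or Rt()
    d=r.inv().apply(np.array(W)-st["eef_pos"])/.025
    print(name,"shift",d.round(2).tolist(),"turn",(r.inv()*rot).as_rotvec().round(3).tolist())
E
python3 - <<'E'
from h import *
s=calibration("scene");d=calibration("side")
c1=lambda u,v:np.array([205+u/5.5,150+v/5.5]); c2=lambda u,v:np.array([195+u/4.6,120+v/4.6])
for n,uv,z in (("rack nearL top",c2(348,150),.09),("rack nearR top",c2(432,150),.09),("rack farL",c2(335,50),.09),("cap",c2(90,265),.006)):
    P=plane(d,uv,z);print(n,P.round(3),w2g(P).round())
for n,uv,z in (("rack corner a",c1(572,165),.09),("b",c1(640,210),.09),("c",c1(770,100),.09),("cap",c1(316,75),.01)):
    P=plane(s,uv,z);print(n,P.round(3),w2g(P).round())
go([.45,-.2,.25],name="via"); go(g2w([95,125,180]),name="above keeper start")
E
```

```text
rack nearL top [0.703 0.129 0.09 ] [ 63. 115.  88.]
rack nearR top [0.759 0.117 0.09 ] [120. 120.  88.]
rack farL [0.723 0.243 0.09 ] [ 47. 230.  88.]
cap [0.521 0.144 0.006] [-115.   73.    4.]
rack corner a [0.728 0.142 0.09 ] [ 83. 135.  88.]
b [0.78  0.141 0.09 ] [133. 150.  88.]
c [0.799 0.26  0.09 ] [115. 269.  88.]
cap [0.526 0.141 0.01 ] [-109.   73.    8.]
via shift [12.82, -10.04, -0.76] turn [-0.001, 0.0, 0.752]
above keeper start shift [28.83, -17.0, 1.97] turn [-0.001, 0.0, 0.752]
```

Emit:
servo_tool(
  series=[
    [0,13,-10,-1,0,0,0.75],
    [0,13,-10,-1,0,0,0.75],
    [0,13,-10,-1,0,0,0.75],
    [0,13,-10,-1,0,0,0.75],
    [0,13,-10,-1,0,0,0.75],
    [0,13,-10,-1,0,0,0.75],
    [0,13,-10,-1,0,0,0.75],
    [0,13,-10,-1,0,0,0.75],
    [0,13,-10,-1,0,0,0.75],
    [0,13,-10,-1,0,0,0.75],
  ],
)

```text
clock: 0.98
eef_pos: [0.4511, -0.2048, 0.256]
ee_rot: [0.988, -0.153, 0.0, 0.0]
ft_force: [1.0, -1.2, 0.7]
grip_width: 0.0854
```

```bash
python3 - <<'E'
from h import *
print(sensors.read_state()["q"])
go(g2w([100,110,190]),name="view")
E
```

```text
[ 3.03647298e-01  2.86113305e-01  3.57424922e-03  1.90530205e+00
 -1.20006665e-03  9.49997599e-01 -1.56934012e+00]
view shift [7.06, -15.57, 2.56] turn [0.0, -0.0, 0.002]
```

Emit:
servo_tool(
  series=[
    [255,7,-15.5,1,0,0,0],
    [255,7,-15.5,1,0,0,0],
    [255,7,-15.5,1,0,0,0],
    [255,7,-15.5,1,0,0,0],
    [255,7,-15.5,1,0,0,0],
    [255,7,-15.5,1,0,0,0],
    [255,7,-15.5,1,0,0,0],
    [255,7,-15.5,1,0,0,0],
    [255,7,-15.5,1,0,0,0],
    [255,7,-15.5,1,0,0,0],
  ],
  squeeze=30,
)

```text
clock: 1.82
eef_pos: [0.729, 0.1047, 0.2309]
ee_rot: [0.988, -0.152, -0.0, 0.0]
ft_force: [0.6, -1.6, 1.1]
grip_width: 0.0003
```

Emit:
servo_tool(
  series=[
    [255,0,0,0,0,0,0],
    [255,0,0,0,0,0,0],
  ],
)

```text
clock: 1.98
eef_pos: [0.7282, 0.1055, 0.2294]
ee_rot: [0.989, -0.151, -0.001, -0.0]
ft_force: [0.0, -0.9, -0.2]
grip_width: -0.0002
```

```bash
python3 - <<'E'
from h import *
st=sensors.read_state();print(st["q"].round(2) if hasattr(st["q"],"round") else st["q"],st["eef_pos"],w2g(st["eef_pos"]))
import json
c=calibration("wrist"); w=camera("wrist")
json.dump({k:np.array(v).tolist() for k,v in c.items()},open("w1.json","w"))
cv2.imwrite("pics/w1.png",w[:,:,::-1]);cv2.imwrite("pics/w1x.png",cv2.resize(w[:,:,::-1],(800,600),interpolation=cv2.INTER_CUBIC))
for n,P in dict(pin=(-38,10,44),hinge=(27,125,45),pl=(-27,125,56),plunger=(0,57,22),piston=(0,76,22)).items(): print(n,proj(c,g2w(P))[0]*1.5625)
E
```

```text
[-0.19  0.71 -0.06  1.26  0.04  1.18 -2.13] [0.72821741 0.10551851 0.22935775] [ 94.16860207 100.12582537 227.35774861]
pin [495.59338193 417.81052112]
hinge [364.38911989 350.79335618]
pl [364.68754213 414.3214287 ]
plunger [442.01828572 367.96235844]
piston [420.98452624 367.88970113]
```

View pics/w1x.png

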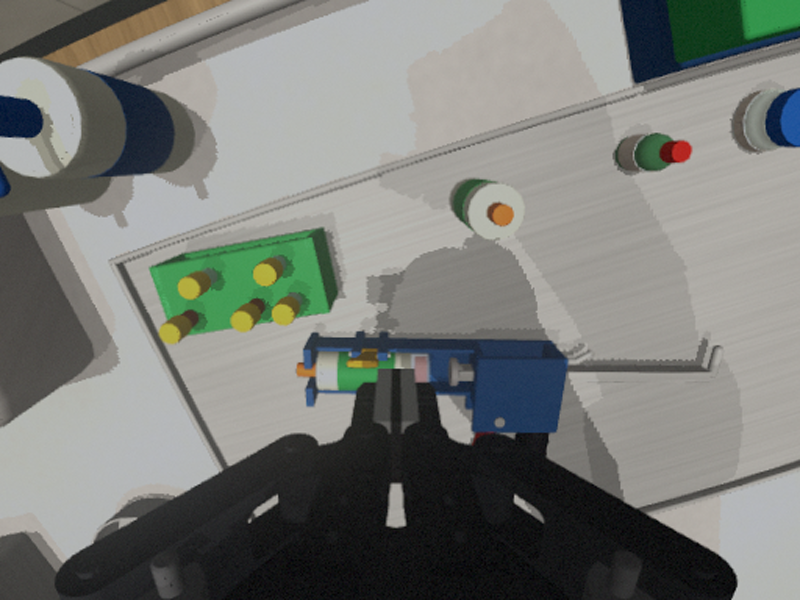

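The wrist view shows the gun lying clear: pin at (500,423), plunger disc around (455,373), keeper at (370,357), and the rack's near corner at (332,315), clear of the keeper. I'll take one enlarged crop to refit the pose.

```bash
python3 - <<'E'
import cv2
a=cv2.imread("pics/w1.png")[205:285,180:370]
cv2.imwrite("pics/w1c.png",cv2.resize(a,None,fx=4.2,fy=4.2,interpolation=cv2.INTER_CUBIC))
E
```

```text
(no output)
```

View pics/w1c.png

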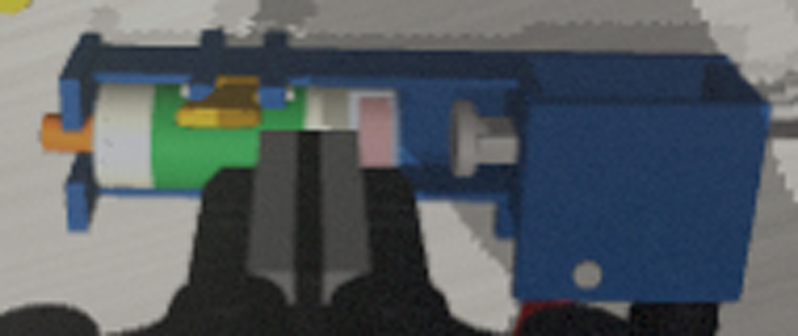

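```bash
cat > fit2.py <<'E'
import io,contextlib
with contextlib.redirect_stdout(io.StringIO()):
    from fit import *
import json
w=json.load(open("w1.json")); cw=lambda u,v:np.array([180+u/4.2,205+v/4.2])
obs2=obs+[((-38,10,44),w,cw(587,275)),((27,125,45),w,cw(238,88)),((-23,175,40),w,cw(77,200)),((23,175,40),w,cw(78,100))]
def res2(p):
    r=[proj(c,G(p,P))[0]-uv for P,c,uv in obs2]+[proj(c,G(p,(0,p[3],22)))[0]-uv for c,uv in rod]
    return np.concatenate(r)
f=least_squares(res2,[.6,.03,-.27,-205],loss="soft_l1",x_scale=[.01,.01,.1,10]);p=list(f.x[:3])
print(f.x.round(4),res2(f.x).reshape(-1,2).round(1).tolist())
# wrist-only fit
o=obs2[-4:]
g=least_squares(lambda q:np.concatenate([proj(w,G(q,P))[0]-uv for P,_,uv in o]),p,x_scale=[.01,.01,.1]);print("wrist only",g.x.round(4),g.fun.round(1))
for q in (p,list(g.x)):
    ex=lambda u,v,z:w2g(plane(w,cw(u,v),z),q).round(1)
    print("plunger front top edge(z=35)",ex(458,104,.037),"rim top (z40)",ex(398,92,.042),ex(398,128,.042),"plunger rear",ex(480,137,.024),"ax",ex(455,137,.024))
    for t in (1.5,1.6,1.7,1.8,1.9,2.0):
        T=np.array([G(q,(27-87*np.cos(t),125+e,45+87*np.sin(t)))[0] for e in (-10,10)]);print(t,((proj(w,T)-[180,205])*4.2).round().tolist())
    for uv in ((332,315),(323,230),(286,300)):
        print("rack z.09/.0",w2g(plane(w,np.array(uv)/1.5625,.09),q).round(),w2g(plane(w,np.array(uv)/1.5625,.06),q).round())
E
python3 fit2.py
```

```text
[ 6.056000e-01  3.670000e-02 -3.145000e-01 -1.839248e+02] [[0.2, 0.2], [-0.3, 0.8], [-2.3, -0.2], [-1.8, -1.1], [-0.3, 0.5], [0.0, 1.3], [-0.7, -0.1], [0.3, 0.7], [-1.3, 0.4], [-0.3, 0.7], [-1.0, -2.0], [-1.3, -0.7], [1.4, 3.8], [-0.7, -2.9], [-0.4, -2.1], [0.5, 0.2]]
wrist only [ 0.6023  0.0372 -0.3356] [-1.3 -0.1 -0.3 -0.2  1.5  3.5  0.1 -3.1]
plunger front top edge(z=35) [16.6 53.4 35. ] rim top (z40) [22.9 73.3 40. ] [10.3 72.8 40. ] plunger rear [-1.8 43.3 22. ] ax [-1.9 51.8 22. ]
1.5 [[253.0, 259.0], [169.0, 258.0]]
1.6 [[253.0, 228.0], [168.0, 227.0]]
1.7 [[253.0, 195.0], [168.0, 194.0]]
1.8 [[253.0, 159.0], [167.0, 158.0]]
1.9 [[253.0, 122.0], [167.0, 121.0]]
2.0 [[253.0, 85.0], [168.0, 84.0]]
rack z.09/.0 [ 75. 147.  88.] [ 64. 152.  58.]
rack z.09/.0 [134. 151.  88.] [130. 156.  58.]
rack z.09/.0 [ 85. 179.  88.] [ 76. 187.  58.]
plunger front top edge(z=35) [18.7 54.4 35. ] rim top (z40) [24.6 74.5 40. ] [12.1 73.7 40. ] plunger rear [ 0.6 44.  22. ] ax [ 0.4 52.4 22. ]
1.5 [[257.0, 263.0], [174.0, 260.0]]
1.6 [[258.0, 232.0], [174.0, 229.0]]
1.7 [[259.0, 198.0], [174.0, 195.0]]
1.8 [[260.0, 163.0], [174.0, 160.0]]
1.9 [[261.0, 126.0], [175.0, 123.0]]
2.0 [[262.0, 89.0], [177.0, 86.0]]
rack z.09/.0 [ 75. 149.  88.] [ 64. 154.  58.]
rack z.09/.0 [134. 155.  88.] [130. 159.  58.]
rack z.09/.0 [ 85. 181.  88.] [ 75. 189.  58.]
```

```bash
sed -i 's/^GP=.*/GP=[.6038,.0360,-.3155]/' h.py; python3 - <<'E'
from h import *
st=sensors.read_state();print(w2g(st["eef_pos"]).round(1))
go(g2w([88,121,105]),name="A")
E
```

```text
[ 97.  102.7 228.1]
A shift [-0.35, -0.74, 4.93] turn [0.001, 0.001, 0.01]
```

Emit:
servo_tool(
  series=[
    [255,-0.35,-0.75,1.5,0,0,-0.01],
    [255,-0.35,-0.75,3,0,0,-0.01],
    [255,-0.35,-0.75,4.2,0,0,-0.01],
    [255,-0.35,-0.75,4.9,0,0,-0.01],
    [255,-0.35,-0.75,4.9,0,0,-0.01],
    [255,-0.35,-0.75,4.9,0,0,-0.01],
  ],
)

```text
clock: 2.53
eef_pos: [0.7252, 0.1222, 0.1092]
ee_rot: [0.989, -0.148, -0.0, 0.0]
ft_force: [-0.2, 0.1, 0.1]
grip_width: 0.0002
```

```bash
python3 - <<'E'
from h import *
st=sensors.read_state();print(w2g(st["eef_pos"]).round(1),np.round(st["ft_force"],2))
for P in ((60,122,106),(40,122,110),(16,122,109),(-5,122,103),(-25,122,91),(-45,122,80),(-50,122,69)): go(g2w(P),name=str(P))
E
```

```text
[ 88.7 119.6 107.2] [-0.18  0.1   0.06]
(60, 122, 106) shift [-1.14, -0.12, 0.05] turn [0.001, 0.0, 0.018]
(40, 122, 110) shift [-1.94, -0.13, -0.11] turn [0.001, 0.0, 0.018]
(16, 122, 109) shift [-2.9, -0.15, -0.07] turn [0.001, 0.0, 0.018]
(-5, 122, 103) shift [-3.74, -0.16, 0.17] turn [0.001, 0.0, 0.018]
(-25, 122, 91) shift [-4.54, -0.18, 0.65] turn [0.001, 0.0, 0.018]
(-45, 122, 80) shift [-5.34, -0.19, 1.09] turn [0.001, 0.0, 0.018]
(-50, 122, 69) shift [-5.54, -0.2, 1.53] turn [0.001, 0.0, 0.018]
```

Emit:
servo_tool(
  series=[
    [255,-0.6,-0.1,0.05,0,0,0.018],
    [255,-1.15,-0.1,0.05,0,0,0.018],
    [255,-1.55,-0.1,0,0,0,0.018],
    [255,-1.95,-0.1,-0.1,0,0,0.018],
    [255,-2.4,-0.15,-0.1,0,0,0.018],
    [255,-2.9,-0.15,-0.05,0,0,0.018],
    [255,-3.3,-0.15,0.05,0,0,0.018],
    [255,-3.75,-0.15,0.2,0,0,0.018],
    [255,-4.15,-0.2,0.4,0,0,0.018],
    [255,-4.5,-0.2,0.6,0,0,0.018],
  ],
)

```text
clock: 3.37
eef_pos: [0.62, 0.1613, 0.0962]
ee_rot: [0.988, -0.157, 0.002, -0.001]
ft_force: [0.2, -0.2, -0.2]
grip_width: 0.0002
```

```bash
python3 - <<'E'
from h import *
st=sensors.read_state();print(w2g(st["eef_pos"]).round(1),np.round(st["ft_force"],2))
for P in ((-45,123,80),(-50,124,69),(-51,124,58),(-51,124,47)): go(g2w(P),name=str(P))
w=camera("side");a=cv2.resize(w[110:220,190:300,::-1],None,fx=4,fy=4,interpolation=cv2.INTER_CUBIC)
w=camera("scene");b=cv2.resize(w[140:220,230:340,::-1],None,fx=3.6,fy=3.6,interpolation=cv2.INTER_CUBIC)
h=max(a.shape[0],b.shape[0]);cv2.imwrite("pics/k1.png",np.hstack([cv2.copyMakeBorder(i,0,h-i.shape[0],0,0,cv2.BORDER_CONSTANT) for i in (a[:, :400],b)]))
E
```

```text
[-23.5 124.1  94.2] [ 0.19 -0.18 -0.22]
(-45, 123, 80) shift [-0.86, 0.04, 0.56] turn [-0.002, -0.003, 0.001]
(-50, 124, 69) shift [-1.06, 0.01, 1.0] turn [-0.002, -0.003, 0.001]
(-51, 124, 58) shift [-1.1, 0.01, 1.44] turn [-0.002, -0.003, 0.001]
(-51, 124, 47) shift [-1.11, 0.01, 1.88] turn [-0.002, -0.003, 0.001]
```

View pics/k1.png

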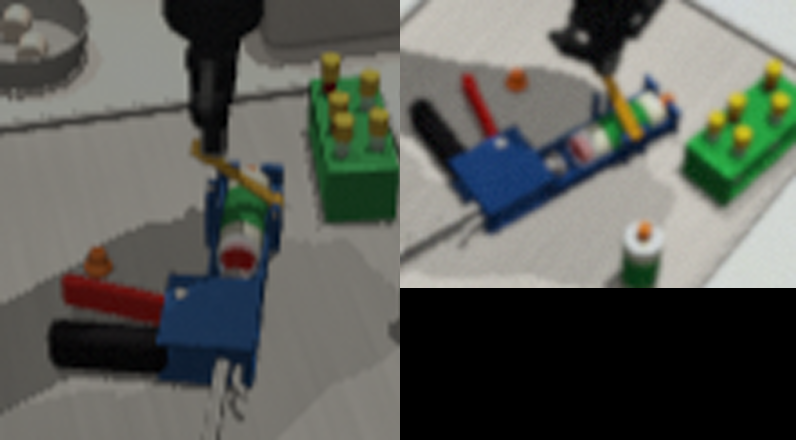

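The keeper, in yellow from (195,145) to (280,200), has swung over and lies across the cartridge under the fingers. Next I'll press it down.

Emit:
servo_tool(
  series=[
    [255,-0.4,0.0,0.25,0,0,0],
    [255,-0.85,0.0,0.5,0,0,0],
    [255,-1.05,0,0.9,0,0,0],
    [255,-1.1,0,1.2,0,0,0],
    [255,-1.1,0,1.4,0,0,0],
    [255,-1.1,0,1.5,0,0,0],
    [255,-1.1,0,1.6,0,0,0],
    [255,-1.1,0,1.6,0,0,0],
  ],
)

```text
clock: 4.13
eef_pos: [0.5935, 0.1693, 0.0534]
ee_rot: [0.988, -0.157, -0.0, 0.0]
ft_force: [-0.1, -0.1, 0.3]
grip_width: -0.0002
```

```bash
python3 - <<'E'
from h import *
st=sensors.read_state();print(w2g(st["eef_pos"]).round(1),np.round(st["ft_force"],2))
go(g2w((-51,124,47)))
E
```

```text
[-51.2 123.5  51.4] [-0.08 -0.11  0.3 ]
 shift [0.01, -0.02, 0.18] turn [0.0, 0.0, 0.001]
```

Emit:
servo_tool(
  series=[
    [255,0,0,0.1,0,0,0],
    [255,0,0,0.1,0,0,0],
    [255,0,0,0.18,0,0,0],
    [255,0,0,0.18,0,0,0],
  ],
)

```text
clock: 4.47
eef_pos: [0.5935, 0.1696, 0.0495]
ee_rot: [0.988, -0.157, 0.0, -0.0]
ft_force: [-0.7, -1.2, 3.8]
grip_width: 0.0002
```

Emit:
servo_tool(
  series=[
    [255,0,0,0.05,0,0,0],
    [255,0,0,0.05,0,0,0],
  ],
)

```text
clock: 4.63
eef_pos: [0.5935, 0.1697, 0.0489]
ee_rot: [0.988, -0.157, 0.0, -0.0]
ft_force: [-3.8, -0.8, 16.9]
grip_width: 0.0003
```

Emit:
servo_tool(
  series=[
    [255,0,0,0.05,0,0,0],
    [255,0,0,0.05,0,0,0],
  ],
)

```text
clock: 4.8
eef_pos: [0.5936, 0.1698, 0.0484]
ee_rot: [0.988, -0.157, 0.001, -0.0]
ft_force: [-8.7, -2.5, 29.1]
grip_width: -0.0001
```

```bash
python3 - <<'E'
from h import *
st=sensors.read_state();print(w2g(st["eef_pos"]).round(1))
for P in ((-51,124,110),(-91,-8,110)): go(g2w(P),name=str(P))
E
```

```text
[-51.2 124.   46.4]
(-51, 124, 110) shift [0.01, 0.0, -2.54] turn [-0.001, -0.001, 0.001]
(-91, -8, 110) shift [-1.59, 5.28, -2.55] turn [-0.001, -0.001, 0.001]
```

Emit:
servo_tool(
  series=[
    [255,0,0,-1,0,0,0],
    [200,0,0,-2,0,0,0],
    [0,-0.5,1.5,-2.6,0,0,0],
    [0,-1,3,-2.6,0,0,0],
    [0,-1.4,4.4,-2.6,0,0,0],
    [0,-1.6,5.3,-2.6,0,0,0],
    [0,-1.6,5.3,-2.6,0,0,0],
    [0,-1.6,5.3,-2.6,0,0,0],
  ],
  squeeze=20,
)

```text
clock: 5.47
eef_pos: [0.5141, 0.0549, 0.1123]
ee_rot: [0.988, -0.157, 0.0, -0.0]
ft_force: [0.6, 0.1, 0.3]
grip_width: 0.0834
```

```bash
python3 - <<'E'
from h import *
import json
st=sensors.read_state();print(w2g(st["eef_pos"]).round(1),np.round(st["ft_force"],2))
c=calibration("wrist"); w=camera("wrist")
json.dump({k:np.array(v).tolist() for k,v in c.items()},open("w2.json","w"))
cv2.imwrite("pics/w2.png",w[:,:,::-1]);cv2.imwrite("pics/w2x.png",cv2.resize(w[:,:,::-1],(800,600),interpolation=cv2.INTER_CUBIC))
for n,P in dict(pin=(-38,10,44),hinge=(27,125,45),tab=(-50,125,47),pad=(-90,26,37),plunger=(0,54,22)).items(): print(n,proj(c,g2w(P))[0]*1.5625)
go(g2w((-91,-8,3)))
E
```

```text
[-91.1  -9.8 110.3] [0.57 0.06 0.32]
pin [353.76475858 223.40176646]
hinge [100.28124365  84.37168202]
tab [124.95382582 250.43479099]
pad [328.14078574 319.15431617]
plunger [270.19306855 144.0137964 ]
 shift [-0.0, -0.02, 4.29] turn [-0.001, -0.001, 0.001]
```

View pics/w2x.png

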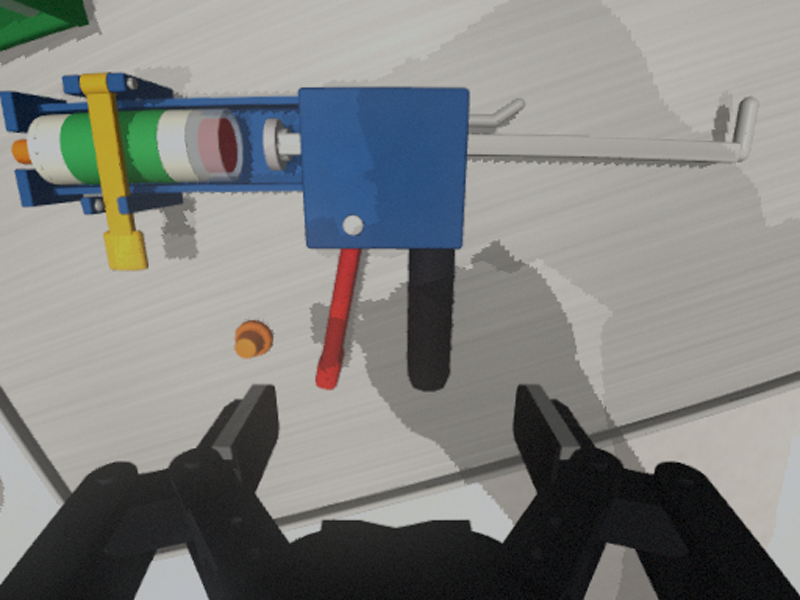

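Keeper bar shut between its posts, with the tab at (125,250) exactly where predicted for shut. The plunger disc at (276,143) is well behind the piston rim at (240,143). The open fingers straddle the trigger (335,330) and handle (430,330), so I'll descend.

Emit:
servo_tool(
  series=[
    [0,0,0,1,0,0,0],
    [0,0,0,2,0,0,0],
    [0,0,0,3,0,0,0],
    [0,0,0,3.8,0,0,0],
    [0,0,0,4.2,0,0,0],
    [0,0,0,4.2,0,0,0],
    [0,0,0,4.2,0,0,0],
  ],
)

```text
clock: 6.1
eef_pos: [0.5144, 0.0566, 0.0069]
ee_rot: [0.988, -0.156, -0.0, -0.0]
ft_force: [0.4, -1.3, 0.0]
grip_width: 0.0855
```

```bash
cat > look.py <<'E'
from h import *
import sys,json
n=sys.argv[1]
st=sensors.read_state();print(w2g(st["eef_pos"]).round(1),np.round(st["ft_force"],2),round(float(st["grip_width"]),4),st["clock"])
c=calibration("wrist"); w=np.mean([camera("wrist").astype(float) for _ in range(3)],0).astype(np.uint8)
json.dump({k:np.array(v).tolist() for k,v in c.items()},open(n+".json","w"))
cv2.imwrite(f"pics/{n}.png",w[:,:,::-1])
q=proj(c,[g2w(P) for P in ((0,54,22),(0,74,40),(-38,10,44),(-90,26,22),(0,120,22))]);print(q.round(0).tolist())
E
python3 look.py w3; python3 -c "
import cv2;a=cv2.imread('pics/w3.png');cv2.imwrite('pics/w3x.png',cv2.resize(a,(800,600),interpolation=cv2.INTER_CUBIC))"
```

```text
[-91.4  -8.2   4.9] [ 0.36 -1.34  0.03] 0.0855 6.1
[[110.0, 80.0], [38.0, 78.0], [206.0, 177.0], [188.0, 262.0], [-23.0, 87.0]]
```

View pics/w3x.png

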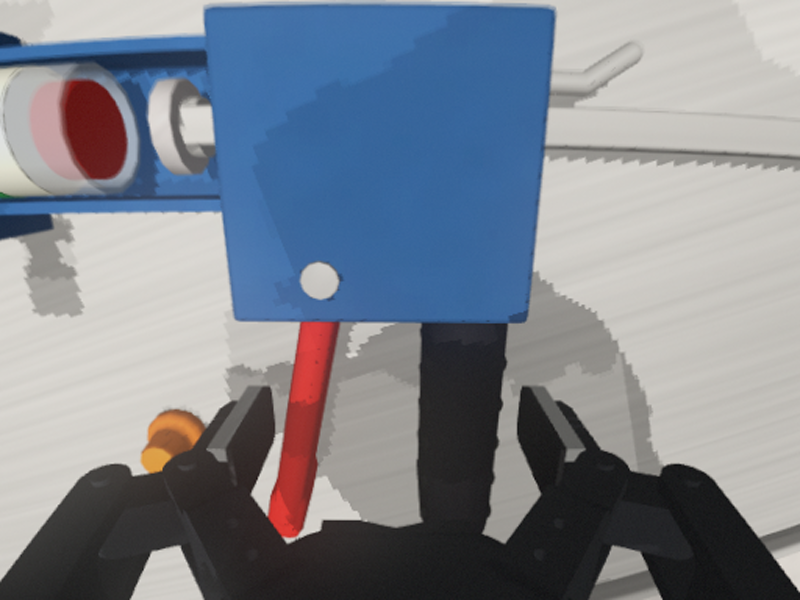

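The view is very clear here. The plunger disc's front edge is at about x=148 and the barrel rear rim at about x=137, with the red piston at (97,130). The fingers straddle the trigger and handle. First pump: touch first, then squeeze with the arm following.

Emit:
servo_tool(
  series=[
    [45,0,0,0,0,0,0],
    [50,0,0,0,0,0,0],
    [50,0,0,0,0,0,0],
    [60,0,0.07,0,0,0,0],
    [70,0,0.13,0,0,0,0],
    [80,0,0.2,0,0,0,0],
    [90,0,0.27,0,0,0,0],
    [100,0,0.34,0,0,0,0],
    [100,0,0.34,0,0,0,0],
    [100,0,0.34,0,0,0,0],
  ],
  squeeze=20,
)

```text
clock: 7.08
eef_pos: [0.5122, 0.0488, 0.0072]
ee_rot: [0.988, -0.156, 0.001, -0.001]
ft_force: [1.9, 7.6, 7.0]
grip_width: 0.0519
```

```bash
python3 look.py w4; python3 - <<'E'
import cv2,numpy as np
a=cv2.imread("pics/w3.png",0).astype(float);b=cv2.imread("pics/w4.png",0).astype(float)
for n,i in (("w3",a),("w4",b)):
    print(n,[int(v) for v in i[70:90,40:150:1].mean(0)])
E
```

```text
[-91.1 -16.3   5.2] [1.94 7.59 7.03] 0.0519 7.0833
[[93.0, 81.0], [20.0, 80.0], [185.0, 177.0], [173.0, 262.0], [-37.0, 88.0]]
w3 [99, 81, 64, 51, 47, 45, 46, 45, 45, 45, 45, 45, 46, 46, 46, 46, 46, 46, 46, 46, 47, 46, 47, 46, 47, 47, 46, 47, 48, 48, 48, 48, 48, 49, 48, 50, 54, 67, 85, 107, 135, 160, 171, 168, 161, 147, 126, 102, 82, 72, 68, 67, 67, 76, 97, 144, 187, 208, 213, 213, 213, 213, 213, 213, 213, 213, 213, 209, 190, 150, 115, 97, 92, 94, 109, 144, 180, 204, 213, 215, 216, 216, 215, 216, 215, 215, 216, 215, 215, 215, 215, 216, 215, 216, 214, 199, 156, 113, 103, 105, 106, 105, 106, 105, 105, 105, 105, 105, 105, 105]
w4 [45, 44, 44, 45, 45, 45, 45, 45, 46, 45, 46, 46, 46, 46, 47, 47, 47, 47, 47, 79, 147, 182, 209, 215, 215, 215, 215, 215, 214, 214, 214, 214, 208, 174, 134, 108, 94, 92, 92, 93, 115, 156, 180, 204, 215, 215, 215, 215, 215, 215, 215, 215, 215, 215, 215, 215, 215, 215, 215, 215, 215, 215, 215, 215, 215, 215, 215, 214, 215, 214, 215, 214, 214, 214, 214, 195, 151, 113, 104, 106, 106, 106, 106, 106, 106, 105, 106, 105, 106, 106, 105, 105, 106, 105, 105, 105, 105, 106, 106, 106, 106, 106, 106, 106, 106, 106, 105, 105, 105, 105]
```

```bash
cat > meas.py <<'E'
from h import *
import json,sys
from scipy.optimize import brentq
for n in sys.argv[1:]:
    c=json.load(open(n+".json"));i=cv2.imread(f"pics/{n}.png")
    # pin (white disc on head) -> gun shift
    g=cv2.cvtColor(i,cv2.COLOR_BGR2GRAY)
    pu=proj(c,g2w((-38,10,44)))[0]; x0,y0=int(pu[0])-25,int(pu[1])-25
    m=(i[y0:y0+50,x0:x0+50].min(2)>130).astype(np.uint8)
    k=cv2.connectedComponentsWithStats(m);ii=1+np.argmax([s[4] if s[4]<800 else 0 for s in k[2][1:]]);cen=k[3][ii]+[x0,y0]
    P=w2g(plane(c,cen,.046));off=P-[-38,10,44];print(n,"pin",P.round(1),"area",k[2][ii][4])
    row=int(round(proj(c,g2w((off[0],64,30)))[0][1]))
    L=g[row-4:row+5,:170].mean(0);print(" row",row,"L",[int(v) for v in L[0:130]])
    y=lambda u,z:brentq(lambda yy:proj(c,g2w((off[0],yy+off[1],z)))[0][0]-u,20,160)
    e=[(k+ (130-L[k])/(L[k+1]-L[k])) for k in range(0,150) if L[k]<130<=L[k+1]]; f=[(k+(130-L[k])/(L[k+1]-L[k])) for k in range(0,150) if L[k]>=130>L[k+1]]
    print(" rising",[(round(u,1),round(y(u,35),1)) for u in e if u<130]," falling(z=4)",[(round(u,1),round(y(u,4),1),round(y(u,35),1)) for u in f if u<150])
E
python3 meas.py w3 w4
```

```text
w3 pin [-38.9  10.9  44. ] area 461
 row 82 L [215, 204, 189, 170, 181, 184, 184, 184, 184, 183, 184, 183, 183, 184, 184, 184, 184, 183, 182, 179, 176, 173, 173, 173, 173, 173, 173, 173, 173, 173, 173, 173, 173, 173, 173, 173, 173, 170, 154, 131, 101, 83, 69, 50, 46, 45, 47, 46, 46, 46, 47, 46, 47, 47, 47, 46, 47, 46, 47, 46, 47, 47, 48, 48, 48, 48, 47, 48, 48, 49, 48, 48, 49, 50, 49, 49, 49, 49, 53, 77, 125, 164, 172, 172, 172, 169, 147, 111, 85, 72, 68, 68, 68, 68, 78, 119, 187, 212, 214, 213, 213, 213, 212, 212, 212, 212, 211, 211, 203, 163, 115, 94, 92, 94, 108, 148, 184, 198, 209, 214, 214, 215, 215, 214, 214, 214, 215, 214, 214, 215]
 rising [(np.float64(80.1), 59.1), (np.float64(95.2), 52.9), (np.float64(114.5), 45.0)]  falling(z=4) [(np.float64(39.1), 100.8, 76.7), (np.float64(86.5), 74.9, 56.4), (np.float64(109.7), 62.7, 46.9), (np.float64(136.7), 48.8, 36.1)]
w4 pin [-38.4   9.9  44. ] area 456
 row 82 L [185, 185, 183, 177, 174, 174, 174, 174, 174, 174, 175, 174, 174, 174, 174, 174, 174, 174, 174, 174, 174, 147, 102, 93, 85, 55, 44, 43, 44, 44, 45, 44, 43, 45, 44, 45, 45, 45, 44, 45, 47, 45, 45, 46, 46, 45, 46, 45, 46, 47, 46, 47, 47, 47, 48, 47, 48, 47, 48, 54, 124, 191, 214, 217, 217, 216, 215, 215, 214, 213, 213, 212, 212, 194, 143, 100, 92, 92, 92, 92, 113, 160, 183, 203, 213, 214, 214, 214, 214, 214, 214, 214, 214, 214, 214, 214, 214, 214, 214, 214, 214, 214, 214, 214, 214, 214, 214, 214, 213, 214, 213, 214, 213, 213, 213, 210, 172, 112, 104, 106, 107, 107, 107, 106, 106, 106, 106, 106, 106, 106]
 rising [(np.float64(60.1), 60.6), (np.float64(80.4), 52.0)]  falling(z=4) [(np.float64(21.4), 104.2, 77.7), (np.float64(74.3), 74.5, 54.5), (np.float64(116.7), 52.0, 37.0)]
```

Measured on axis: the plunger front was at gun y=52.9 and is now at 60.6 (7.7 mm per squeeze). The barrel rim is at 74.9, so the piston is at about 76.9. Second pump.

Emit:
servo_tool(
  series=[
    [80,0,-0.13,0,0,0,0],
    [60,0,-0.27,0,0,0,0],
    [44,0,-0.32,0,0,0,0],
    [44,0,-0.32,0,0,0,0],
    [60,0,-0.25,0,0,0,0],
    [75,0,-0.16,0,0,0,0],
    [90,0,-0.08,0,0,0,0],
    [100,0,-0.03,0,0,0,0],
    [100,0,-0.03,0,0,0,0],
    [100,0,-0.03,0,0,0,0],
  ],
  squeeze=20,
)

```text
clock: 8.07
eef_pos: [0.5118, 0.0485, 0.0072]
ee_rot: [0.988, -0.156, 0.0, -0.0]
ft_force: [-2.9, 3.5, 9.9]
grip_width: 0.0517
```

```bash
python3 look.py w5; python3 meas.py w5
```

```text
[-91.3 -16.6   5.2] [-2.89  3.53  9.93] 0.0517 8.0667
[[92.0, 81.0], [19.0, 80.0], [185.0, 177.0], [172.0, 262.0], [-38.0, 88.0]]
w5 pin [-38.3   9.7  44. ] area 457
 row 81 L [185, 184, 177, 174, 174, 174, 174, 174, 174, 174, 174, 174, 174, 174, 174, 174, 174, 174, 174, 173, 153, 103, 94, 86, 58, 44, 44, 44, 45, 45, 44, 45, 45, 45, 45, 46, 44, 46, 47, 46, 47, 46, 65, 120, 192, 217, 218, 218, 218, 217, 216, 215, 215, 214, 213, 209, 185, 132, 95, 91, 91, 91, 91, 106, 154, 192, 207, 214, 214, 214, 214, 214, 214, 214, 214, 214, 214, 214, 214, 214, 214, 214, 214, 214, 214, 214, 213, 214, 214, 214, 213, 214, 214, 214, 214, 214, 213, 213, 214, 213, 213, 214, 214, 213, 213, 213, 213, 213, 213, 213, 213, 213, 213, 213, 212, 189, 125, 102, 106, 107, 107, 106, 106, 107, 106, 107, 106, 106, 106, 106]
 rising [(np.float64(43.1), 67.7), (np.float64(63.5), 58.9)]  falling(z=4) [(np.float64(20.5), 104.3, 77.8), (np.float64(57.1), 83.6, 61.7), (np.float64(115.9), 52.2, 37.1)]
```

Emit:
servo_tool(
  series=[
    [80,0,-0.13,0,0,0,0],
    [60,0,-0.25,0,0,0,0],
    [44,0,-0.3,0,0,0,0],
    [44,0,-0.3,0,0,0,0],
    [60,0,-0.22,0,0,0,0],
    [75,0,-0.14,0,0,0,0],
    [90,0,-0.06,0,0,0,0],
    [100,0,0,0,0,0,0],
    [100,0,0,0,0,0,0],
    [100,0,0,0,0,0,0],
  ],
)

```text
clock: 9.05
eef_pos: [0.5118, 0.0485, 0.0072]
ee_rot: [0.988, -0.156, 0.0, -0.0]
ft_force: [-2.6, 1.2, 10.6]
grip_width: 0.0521
```

```bash
python3 look.py w6; python3 meas.py w6
```

```text
[-91.3 -16.7   5.2] [-2.61  1.2  10.58] 0.0521 9.05
[[92.0, 81.0], [18.0, 80.0], [185.0, 177.0], [172.0, 262.0], [-38.0, 88.0]]
w6 pin [-38.2   9.6  44. ] area 459
 row 81 L [185, 183, 177, 174, 174, 174, 174, 174, 174, 174, 174, 174, 174, 174, 175, 174, 174, 174, 174, 173, 149, 100, 94, 84, 56, 44, 46, 79, 120, 144, 160, 185, 202, 212, 217, 217, 215, 214, 213, 210, 176, 130, 98, 90, 91, 90, 90, 91, 113, 151, 180, 199, 209, 214, 214, 214, 214, 214, 213, 214, 214, 213, 214, 214, 214, 214, 214, 213, 214, 214, 213, 213, 213, 213, 213, 214, 214, 213, 213, 213, 213, 213, 213, 213, 213, 213, 213, 213, 213, 213, 213, 213, 213, 213, 213, 213, 213, 213, 212, 213, 213, 212, 212, 212, 213, 213, 212, 212, 213, 212, 212, 212, 212, 213, 210, 182, 120, 102, 106, 106, 106, 107, 106, 106, 106, 106, 106, 106, 106, 106]
 rising [(np.float64(28.4), 74.2), (np.float64(48.4), 65.3)]  falling(z=4) [(np.float64(20.4), 104.3, 77.8), (np.float64(41.0), 92.5, 68.6), (np.float64(115.8), 52.2, 37.1)]
```

Plunger front is at 74.5 now, and the piston is about 2–3 mm ahead. Final stroke in small steps, looking after each one.

Emit:
servo_tool(
  series=[
    [80,0,-0.13,0,0,0,0],
    [60,0,-0.25,0,0,0,0],
    [44,0,-0.31,0,0,0,0],
    [44,0,-0.31,0,0,0,0],
    [50,0,-0.3,0,0,0,0],
    [56,0,-0.28,0,0,0,0],
    [60,0,-0.26,0,0,0,0],
    [64,0,-0.25,0,0,0,0],
    [64,0,-0.25,0,0,0,0],
    [64,0,-0.25,0,0,0,0],
  ],
)

```text
clock: 10.03
eef_pos: [0.5135, 0.0542, 0.0069]
ee_rot: [0.988, -0.157, -0.0, 0.0]
ft_force: [-2.6, -1.0, 5.4]
grip_width: 0.0635
```

```bash
sed -i 's/print(" row",row,"L",.*/S=i[row-4:row+5,:60].mean(0);print(" row",row,"BGR",[tuple(int(x) for x in v) for v in S])/' meas.py; python3 look.py w7; python3 meas.py w7; python3 -c "
import cv2;a=cv2.imread('pics/w7.png')[30:130,0:160];cv2.imwrite('pics/w7x.png',cv2.resize(a,None,fx=5,fy=5,interpolation=cv2.INTER_CUBIC))"
```

```text
[-91.5 -10.7   4.9] [-2.59 -0.98  5.45] 0.0635 10.0333
[[104.0, 80.0], [31.0, 79.0], [199.0, 177.0], [183.0, 262.0], [-28.0, 87.0]]
w7 pin [-38.2   9.5  44. ] area 463
 row 80 BGR [(186, 186, 184), (186, 186, 184), (186, 186, 184), (186, 186, 184), (186, 186, 184), (186, 186, 184), (186, 186, 184), (186, 186, 184), (186, 186, 184), (186, 186, 184), (185, 185, 185), (176, 175, 192), (166, 164, 199), (165, 163, 200), (165, 164, 200), (165, 163, 200), (165, 163, 200), (165, 163, 200), (165, 163, 200), (165, 163, 200), (165, 164, 200), (165, 163, 200), (165, 164, 200), (165, 163, 200), (165, 164, 200), (165, 163, 200), (165, 163, 200), (165, 163, 200), (165, 164, 200), (165, 163, 200), (164, 162, 199), (141, 140, 181), (84, 86, 140), (75, 77, 128), (62, 64, 110), (70, 72, 116), (113, 116, 135), (139, 142, 147), (141, 144, 148), (142, 145, 150), (151, 154, 159), (167, 171, 176), (188, 191, 196), (200, 204, 209), (210, 213, 218), (210, 214, 219), (210, 213, 219), (207, 211, 216), (184, 187, 192), (136, 138, 143), (95, 97, 100), (89, 90, 94), (89, 90, 94), (89, 90, 93), (89, 90, 93), (88, 90, 93), (109, 112, 115), (154, 158, 161), (185, 191, 194), (202, 207, 210)]
 rising [(np.float64(36.4), 76.3), (np.float64(56.4), 67.7)]  falling(z=4) [(np.float64(31.5), 103.6, 78.5), (np.float64(49.2), 93.6, 70.7), (np.float64(131.4), 50.1, 36.8)]
```

View pics/w7x.png

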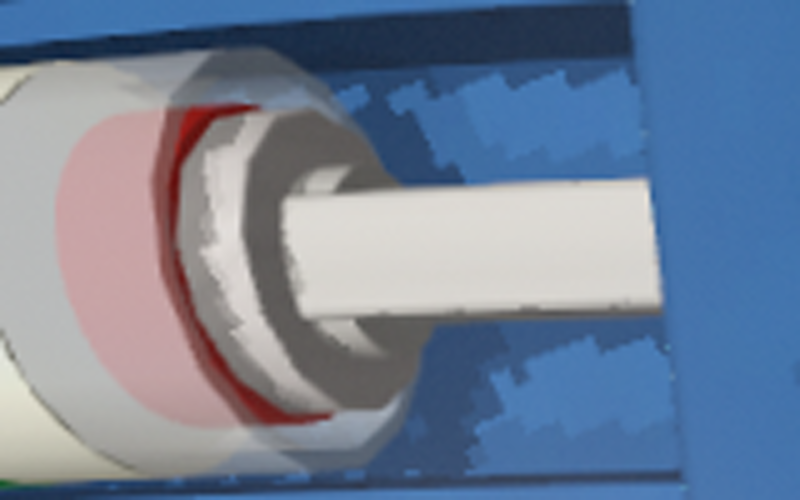

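The crop shows a thin red crescent between the disc front (u≈36) and the piston's rear edge (u≈31.5), so the remaining gap is about 1.9 mm. The piston's front edge shows through the clear barrel at u≈11. I'll continue in small steps.

Emit:
servo_tool(
  series=[
    [68,0,0.03,0,0,0,0],
    [72,0,0.05,0,0,0,0],
    [76,0,0.08,0,0,0,0],
    [80,0,0.1,0,0,0,0],
    [80,0,0.1,0,0,0,0],
    [80,0,0.1,0,0,0,0],
  ],
)

```text
clock: 10.68
eef_pos: [0.5128, 0.0517, 0.007]
ee_rot: [0.988, -0.157, -0.0, 0.0]
ft_force: [-1.8, -2.8, 8.2]
grip_width: 0.0585
```

```bash
python3 look.py w8; python3 meas.py w8
```

```text
[-91.4 -13.3   5. ] [-1.84 -2.81  8.2 ] 0.0585 10.6833
[[99.0, 81.0], [26.0, 79.0], [193.0, 177.0], [178.0, 262.0], [-33.0, 88.0]]
w8 pin [-38.3   9.6  44. ] area 463
 row 81 BGR [(185, 186, 184), (185, 185, 184), (176, 175, 192), (165, 164, 199), (165, 163, 199), (165, 163, 200), (165, 163, 200), (165, 163, 200), (165, 163, 200), (165, 163, 199), (165, 163, 200), (165, 163, 200), (165, 163, 200), (165, 163, 200), (165, 163, 200), (165, 163, 200), (165, 163, 200), (165, 163, 200), (165, 163, 200), (165, 163, 200), (165, 163, 200), (165, 164, 200), (165, 163, 200), (165, 163, 199), (147, 146, 180), (95, 96, 126), (94, 97, 116), (116, 118, 125), (136, 139, 143), (141, 143, 148), (141, 144, 149), (141, 144, 149), (143, 146, 151), (154, 157, 162), (164, 168, 172), (177, 181, 185), (192, 196, 201), (205, 208, 213), (198, 201, 206), (156, 160, 164), (114, 116, 120), (91, 93, 96), (88, 90, 93), (87, 89, 92), (88, 90, 93), (88, 89, 93), (91, 92, 96), (129, 133, 136), (167, 173, 175), (189, 194, 196), (204, 209, 212), (208, 213, 216), (209, 214, 217), (209, 214, 217), (209, 214, 217), (209, 214, 217), (208, 213, 217), (208, 214, 216), (208, 214, 217), (208, 214, 217)]
 rising [(np.float64(27.5), 77.8), (np.float64(46.9), 69.2)]  falling(z=4) [(np.float64(24.5), 105.1, 79.1), (np.float64(39.7), 96.4, 72.4), (np.float64(124.5), 51.0, 36.9)]
```

Emit:
servo_tool(
  series=[
    [84,0,0.03,0,0,0,0],
    [88,0,0.05,0,0,0,0],
    [88,0,0.05,0,0,0,0],
    [88,0,0.05,0,0,0,0],
  ],
)

```text
clock: 11.17
eef_pos: [0.5124, 0.0505, 0.0072]
ee_rot: [0.988, -0.157, -0.0, 0.0]
ft_force: [-3.6, -2.8, 12.4]
grip_width: 0.0561
```

```bash
python3 look.py w9; python3 meas.py w9
```

```text
[-91.3 -14.6   5.2] [-3.57 -2.76 12.37] 0.0561 11.1667
[[96.0, 81.0], [23.0, 80.0], [190.0, 177.0], [176.0, 262.0], [-34.0, 88.0]]
w9 pin [-38.2   9.7  44. ] area 462
 row 81 BGR [(165, 163, 199), (165, 163, 199), (164, 163, 199), (165, 163, 199), (165, 163, 200), (165, 163, 199), (165, 163, 199), (165, 163, 199), (165, 163, 199), (165, 163, 199), (165, 163, 200), (165, 163, 200), (165, 163, 200), (165, 163, 199), (165, 163, 199), (165, 163, 199), (165, 163, 200), (165, 164, 200), (165, 163, 199), (165, 163, 199), (164, 162, 192), (162, 159, 181), (136, 136, 151), (118, 119, 126), (123, 124, 127), (130, 132, 136), (141, 144, 148), (141, 144, 149), (141, 144, 149), (141, 143, 148), (144, 147, 152), (157, 159, 165), (171, 174, 179), (184, 188, 192), (184, 187, 192), (148, 150, 155), (108, 110, 114), (90, 92, 94), (88, 90, 93), (88, 90, 93), (87, 90, 92), (88, 89, 93), (90, 92, 95), (113, 116, 119), (148, 153, 156), (171, 175, 178), (190, 195, 197), (205, 210, 213), (208, 214, 217), (208, 214, 217), (208, 214, 217), (208, 214, 217), (208, 213, 217), (208, 213, 217), (208, 213, 216), (208, 213, 216), (208, 214, 217), (208, 213, 217), (208, 214, 216), (208, 213, 216)]
 rising [(np.float64(24.6), 77.9), (np.float64(43.4), 69.6)]  falling(z=4) [(np.float64(22.6), 105.0, 78.8), (np.float64(35.5), 97.6, 73.0), (np.float64(121.4), 51.4, 36.9)]
```

The numbers conflict slightly because the gun may be yawing a little in the jaws. I'll compare the steps side by side in one picture.

```bash
python3 - <<'E'
import cv2,numpy as np
t=[]
for n in ("w6","w7","w8","w9"):
    a=cv2.imread(f"pics/{n}.png")[32:132,0:133];a=cv2.resize(a,(399,300),interpolation=cv2.INTER_CUBIC);cv2.putText(a,n,(350,290),0,.6,(0,0,255),2);t.append(a)
cv2.imwrite("pics/cmp.png",np.vstack([np.hstack(t[:2]),np.hstack(t[2:])]))
E
```

```text
(no output)
```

View pics/cmp.png

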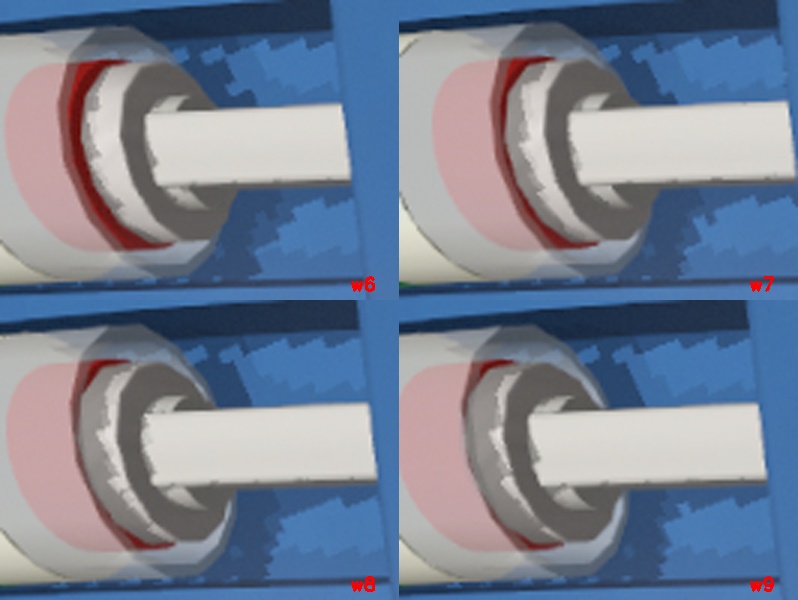

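Now w8 and w9 show the disc front inside the barrel mouth, and the cartridge has slid against its front plate. The edge I took for the piston's rear is actually the barrel's outer top rim (z=40). I'll re-measure everything with the right heights, relative to the rim and the head edge.

```bash
cat > meas2.py <<'E'
from h import *
import json,sys
from scipy.optimize import brentq
def cross(s,th,lo,hi,up):
    for k in range(lo,hi):
        a,b=s[k],s[k+1]
        if (up and a<th<=b) or (not up and a>=th>b): return k+(th-a)/(b-a)
    return np.nan
for n in sys.argv[1:]:
    c=json.load(open(n+".json"));i=cv2.imread(f"pics/{n}.png").astype(float)
    row=81; S=i[row-4:row+5].mean(0); g=S.mean(1); rb=S[:,2]-S[:,0]
    Y=lambda u,z:np.nan if np.isnan(u) else brentq(lambda yy:proj(c,g2w((0,yy,z)))[0][0]-u,0,180)
    pl=cross(rb,16,0,30,True)                    # grey -> pink : piston front
    Rr=cross(g,140,0 if np.isnan(pl) else int(pl)+4,60,False)  # pink -> dark : rim top, z 40
    he=cross(g,150,100,150,False) # rod bright -> blue head top edge
    # disc rear edge: last fall below 130 before shadowed step
    dr=np.nan
    for k in range(int(he)-5,int(Rr),-1):
        if g[k]>=130>g[k+1]: dr=k+(g[k]-130)/(g[k]-g[k+1]);break
    y=dict(front=Y(pl,35),rim=Y(Rr,40),head=Y(he,44),rear=Y(dr,35))
    print(n,"u",[round(float(v),1) for v in (pl,Rr,dr,he)],"y",{k:round(v,2) for k,v in y.items()},
      "rim-head %.2f rear-head %.2f | rim-rear %.2f (4=touch) front-rim %.2f"%(y['rim']-y['head'],y['rear']-y['head'],y['rim']-y['rear'],y['front']-y['rim']))
E
python3 meas2.py w3 w4 w5 w6 w7 w8 w9
```

```text
w3 u [19.0, 38.5, 86.4, 109.1] y {'front': 86.33, 'rim': 73.68, 'head': 43.31, 'rear': 57.2} rim-head 30.37 rear-head 13.89 | rim-rear 16.48 (4=touch) front-rim 12.65
w4 u [2.4, 21.1, 74.0, 116.4] y {'front': 86.35, 'rim': 73.42, 'head': 32.65, 'rear': 54.53} rim-head 40.77 rear-head 21.88 | rim-rear 18.89 (4=touch) front-rim 12.93
w5 u [1.6, 20.3, 57.1, 115.7] y {'front': 86.2, 'rim': 73.26, 'head': 32.51, 'rear': 61.3} rim-head 40.76 rear-head 28.79 | rim-rear 11.96 (4=touch) front-rim 12.94
w6 u [1.5, 20.2, 41.0, 115.6] y {'front': 86.16, 'rim': 73.21, 'head': 32.46, 'rear': 68.2} rim-head 40.75 rear-head 35.73 | rim-rear 5.01 (4=touch) front-rim 12.94
w7 u [11.2, 31.4, 49.4, 131.2] y {'front': 87.2, 'rim': 74.03, 'head': 32.47, 'rear': 70.14} rim-head 41.56 rear-head 37.68 | rim-rear 3.88 (4=touch) front-rim 13.18
w8 u [2.0, 24.3, 39.7, 124.2] y {'front': 89.03, 'rim': 74.57, 'head': 32.53, 'rear': 71.92} rim-head 42.04 rear-head 39.40 | rim-rear 2.64 (4=touch) front-rim 14.47
w9 u [nan, 22.1, 35.5, 121.2] y {'front': nan, 'rim': 74.46, 'head': 32.51, 'rear': 72.67} rim-head 41.95 rear-head 40.17 | rim-rear 1.79 (4=touch) front-rim nan
```

Emit:
servo_tool(
  series=[
    [75,0,-0.07,0,0,0,0],
    [60,0,-0.16,0,0,0,0],
    [44,0,-0.23,0,0,0,0],
    [44,0,-0.23,0,0,0,0],
    [44,0,-0.23,0,0,0,0],
    [44,0,-0.23,0,0,0,0],
  ],
)

```text
clock: 11.82
eef_pos: [0.5142, 0.0564, 0.0067]
ee_rot: [0.988, -0.156, -0.0, 0.0]
ft_force: [0.1, 0.0, 0.1]
grip_width: 0.0709
```

```bash
python3 look.py w10; python3 meas2.py w10
```

```text
[-91.5  -8.4   4.7] [0.12 0.03 0.07] 0.0709 11.8167
[[109.0, 80.0], [37.0, 78.0], [205.0, 177.0], [187.0, 262.0], [-24.0, 87.0]]
w10 u [14.7, 35.6, 53.2, 137.3] y {'front': 87.84, 'rim': 74.49, 'head': 32.55, 'rear': 70.78} rim-head 41.94 rear-head 38.23 | rim-rear 3.71 (4=touch) front-rim 13.35
```

These measurements agree well. The cartridge has slid 1.2 mm onto the plate. Piston compression was about 0.2 mm (w7), 1.45 mm (w8) and 2.25 mm (w9), and it's about 0.35 mm with the trigger let out. The goal is 2.7 mm, i.e. front-rim ≈ 15.6 and rim-rear ≈ 1.4. Now the final stroke, in small steps.

Emit:
servo_tool(
  series=[
    [52,0,0.01,0,0,0,0],
    [57,0,0.04,0,0,0,0],
    [60,0,0.06,0,0,0,0],
    [64,0,0.08,0,0,0,0],
    [64,0,0.08,0,0,0,0],
    [64,0,0.08,0,0,0,0],
  ],
)

```text
clock: 12.47
eef_pos: [0.5136, 0.0542, 0.007]
ee_rot: [0.988, -0.157, -0.0, 0.0]
ft_force: [-1.3, -2.0, 6.8]
grip_width: 0.0637
```

```bash
python3 look.py w11; python3 meas2.py w11
```

```text
[-91.4 -10.7   5. ] [-1.32 -2.01  6.78] 0.0637 12.4667
[[105.0, 80.0], [32.0, 79.0], [200.0, 177.0], [183.0, 262.0], [-28.0, 87.0]]
w11 u [7.8, 30.6, 45.8, 131.5] y {'front': 89.04, 'rim': 74.6, 'head': 32.53, 'rear': 71.95} rim-head 42.07 rear-head 39.42 | rim-rear 2.66 (4=touch) front-rim 14.44
```

Emit:
servo_tool(
  series=[
    [67,0,0.02,0,0,0,0],
    [70,0,0.04,0,0,0,0],
    [73,0,0.06,0,0,0,0],
    [73,0,0.06,0,0,0,0],
    [73,0,0.06,0,0,0,0],
    [73,0,0.06,0,0,0,0],
  ],
)

```text
clock: 13.12
eef_pos: [0.5132, 0.0529, 0.0071]
ee_rot: [0.988, -0.157, 0.0, 0.0]
ft_force: [-2.6, -1.5, 10.0]
grip_width: 0.0609
```

```bash
python3 look.py w12; python3 meas2.py w12
```

```text
[-91.4 -12.1   5.1] [-2.6  -1.49 10.02] 0.0609 13.1167
[[102.0, 81.0], [29.0, 79.0], [196.0, 177.0], [181.0, 262.0], [-30.0, 88.0]]
w12 u [3.1, 27.8, 40.7, 127.6] y {'front': 89.86, 'rim': 74.41, 'head': 32.53, 'rear': 72.79} rim-head 41.88 rear-head 40.26 | rim-rear 1.63 (4=touch) front-rim 15.45
```

Emit:
servo_tool(
  series=[
    [75,0,0.01,0,0,0,0],
    [75,0,0.01,0,0,0,0],
    [75,0,0.01,0,0,0,0],
    [75,0,0.01,0,0,0,0],
    [75,0,0.01,0,0,0,0],
    [75,0,0.01,0,0,0,0],
    [75,0,0.01,0,0,0,0],
    [75,0,0.01,0,0,0,0],
  ],
)

```text
clock: 13.93
eef_pos: [0.5131, 0.0526, 0.0072]
ee_rot: [0.988, -0.157, 0.0, 0.0]
ft_force: [-3.2, -2.4, 10.3]
grip_width: 0.0605
```

```bash
python3 look.py w13; python3 meas2.py w13; sleep 1; python3 - <<'E'
from h import *
a=cv2.imread("pics/w13.png");s=camera("scene")[:,:,::-1];d=camera("side")[:,:,::-1]
r=lambda i,w,h:cv2.resize(i,(w,h),interpolation=cv2.INTER_CUBIC)
cv2.imwrite("pics/fin.png",np.vstack([np.hstack([r(s[120:270,180:380],400,300),r(d[110:260,170:370],400,300)]),np.hstack([r(a,400,300),r(a[32:132,0:133],400,300)])]))
E
python3 look.py w14; python3 meas2.py w14
```

```text
[-91.3 -12.4   5.2] [-3.17 -2.4  10.29] 0.0605 13.9333
[[101.0, 81.0], [28.0, 79.0], [195.0, 177.0], [180.0, 262.0], [-31.0, 88.0]]
w13 u [2.1, 27.3, 39.5, 126.7] y {'front': 90.01, 'rim': 74.34, 'head': 32.56, 'rear': 73.03} rim-head 41.78 rear-head 40.48 | rim-rear 1.30 (4=touch) front-rim 15.67
[-91.4 -12.4   5.2] [-3.36 -2.14 10.76] 0.0606 14.1833
[[101.0, 81.0], [28.0, 79.0], [195.0, 177.0], [180.0, 262.0], [-31.0, 88.0]]
w14 u [2.1, 27.3, 39.5, 126.7] y {'front': 90.01, 'rim': 74.33, 'head': 32.56, 'rear': 73.03} rim-head 41.77 rear-head 40.47 | rim-rear 1.30 (4=touch) front-rim 15.69
```

View pics/fin.png

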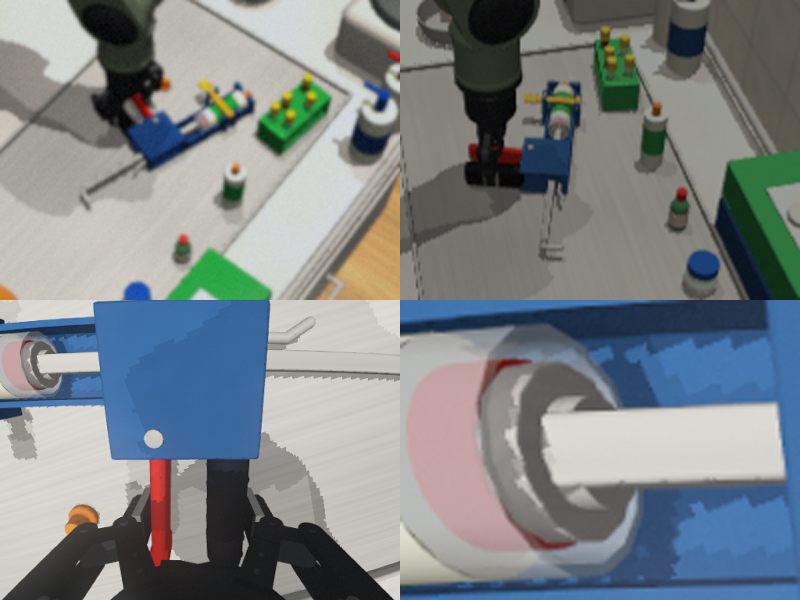

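The final picture shows everything in place:
- The keeper lies across the cartridge.
- The gun is flat in the tray.
- The nozzle cap (80,518), rack, bottles and jar are undisturbed.
- The plunger is seated in the barrel mouth on the piston.

The readings are stable between looks, at about 2.75 mm of compression, so I'm handing in.

```bash
python3 -c "
from station import job; print(job.hand_in())"
```

```text
the job is handed in; nothing more can be done
None
```

I shut the keeper, pumped the gun by the trigger alone, and handed the job in at about 14.2 s with the trigger still squeezed. The piston was under roughly 8 N.

- **Keeper:** I swung it over and pressed it down until it stopped hard at its shut height (29 N peak on the tab). A close-up then showed the tab exactly where the shut position should be. I didn't see or feel a distinct click.
- **Pumping:** It took three pump strokes, then a partial squeeze to bring the plunger onto the piston. I let that go and finished with a held squeeze (jaw opening 60.5 mm).
- **Pressure:** There was no direct force reading, so this comes from camera measurements. The piston is pressed in 2.74 mm by one measure and about 2.8 mm by another, which is 8.2 to 8.5 N. I estimate the error at about 1 N. The deepest compression measured was this final one, so the piston never came near the 4.3 mm paste limit.
- **Stability:** Two looks about 0.25 s apart gave the same values.
- **Surroundings:** The gun is still lying in the tray. The nozzle cap, rack, spare cartridge, bottle and jar looked undisturbed in the last pictures; the bowl, stopwatch and sharps bin were mostly out of those crops.
- **Disagreement along the way:** My first gap estimate took the barrel rim for the piston edge, so real contact came about 2 mm earlier than I thought. Measuring again from the rim and head edge cleared this up before the final squeeze.
- **Remaining load:** The wrist also shows a steady load of about 10 N from the grip on the gun, well within limits.

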